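# Check the centre thickness of a lens blank on a bench gauge

## Task

Check the centre thickness of the lens blank from the job tray: lay it on the rounded anvil of the bench gauge so that it balances there level and centred, and let go of it. Then swing the gauge arm round over it to its stop, and slide the spindle down by its knob until its foot presses lightly on the lens, which must stay level on the anvil. Leave the foot resting on the lens, do not force it, and leave the other things on the bench where they are.

Things in the scene. Friction and masses are not known exactly. Their poses are not given: they have to be found in the camera images.
- lens: uncut lens blank, a clear round disc 62 mm across, lying bulging face up in the job tray; its rim is 3 mm thick, its middle 6.5 mm; it rests and balances as if its underside were flat; about 32 g. Origin: centre of its underside; z is its own axis (up).
- job_tray: open yellow plastic tray, fixed, 151 mm (x) by 190 mm (y), walls 3 mm thick and 30 mm high, floor 2 mm thick. Origin: centre of its underside. The lens lies near its middle with most room for fingers towards the tray's +y and -y walls; a small lens block lies near its -x, +y corner.
- lens_block: small black holding block, 26 mm across, 16 mm high, in the job tray (bystander). Origin: centre of its underside.
- gauge: grey bench thickness gauge, fixed. Origin on the bench under the anvil's axis, z up; base plate x = -45 to +155 mm, y = -43 to +43 mm, 19 mm high. The anvil at the origin is a dark rubbery half-ball, radius 36 mm, standing in a steel flange on the plate. A column stands at x = +120 mm, 24 mm thick, 149 mm high.
- anvil_top (a point): highest point of the anvil's dome, 60 mm above the bench. The lens balances with the centre of its underside here.
- pivot (a point): a point on the column's axis, about which the arm swings, at x = +120 mm in the gauge's frame and 237 mm above the bench.
- gauge_arm (a joint): swing of the arm about the column, rad. 0: over the anvil, at its stop, the spindle's axis through the anvil's top. It grows as the arm swings counter-clockwise seen from above, to the gauge's -y side, up to 2.2. It carries a dial 58 mm across, 22 mm thick, centre 172 mm above the bench, 120 mm from the column. Slight friction: it stays where left.
- spindle (a joint): slide of the spindle through the arm's head, m. 0: fully up, foot 88 mm above the bench; grows downwards, to 0.028, where the foot would touch the bare anvil. It meets the 6.5 mm lens at about 0.0215. It slides with about 2.5 N of friction and stays where it is left.
- lift_knob (a point): middle of the black round swivelling knob at the top of the spindle, 30 mm in diameter, 18 mm high, 120 mm from the column's axis. It is 245 mm above the bench with the spindle up; below it the 8 mm stem is free down to 208 mm above the bench. Grip it from above to swing the arm and to slide the spindle.
- foot: rounded steel foot at the lower end of the spindle, 12 mm across. Origin: its lowest point.
- frame: pair of metal spectacles standing on the bench, 143 x 131 x 37 mm (bystander, fixed). Origin: centre of its underside.
- pad_roll: roll of white blocking pads, 62 mm across, 26 mm high (bystander). Origin: centre of its underside.
- oil_pen: small blue oil dropper bottle with a needle, 41 mm across, 66 mm high (bystander). Origin: centre of its underside.
- pliers: pliers lying on the bench, 43 x 150 x 11 mm (bystander, fixed). Origin: centre of its underside.
- marker_pen: dark pen lying on the bench, 14 x 133 x 13 mm (bystander). Origin: centre of its underside.
- screwdriver: small screwdriver lying on the bench, 21 x 109 x 22 mm (bystander, fixed). Origin: centre of its underside.
Not all that is in view belongs to the job. Several things look just like the lens: the one meant starts nearest to the robot's base.

How it is judged:
By the outcome, as a careful person would: the job done as asked, in the order asked, and still so for the second after the job is handed in, with the robot touching nothing.
It also fails if it takes over 64 s, if anything falls off the work surface, if the arm or the gripper's body presses on something with over 40 N, if the wrist force passes 120 N, or if a joint passes its speed limit or range.

## Robot

A 7-joint arm with a two-finger parallel gripper is mounted at the origin on a cart in front of the work surface, level with it; the furniture and walls round the work are solid. World frame = base frame: x ahead of the robot, y to its left, z up, the work surface at z = 0. Lengths are in m, angles in rad, forces in N, time in s.
With the tool pointing down it reaches from about 0.425 to 0.95 m from the base axis. Payload 4.7 kg.
Tool frame: the origin (TCP) lies between the finger pads; the fingertips stand 25 mm ahead of it and the grasp point (between the pads) lies 6 mm ahead of it; x points along the fingers, z is the direction in which the jaws open and shut, and the axes are right-handed (so a half turn about x gives the same grasp; the last joint's range is limited). The gripper opens to 85 mm and grips with 20 to 120 N. Pads are 22 mm wide; open, the fingers measure 114 mm over their backs; the gripper's body (76 mm by 85 mm) begins 54 mm behind the grasp point. The pads swing forward as they close: fully open they stand 13 mm farther back than shut.
Start: joints at [1.11, 0.469, -0.049, 1.532, 0.024, 1.141, -0.082], TCP at [0.283, -0.613, 0.256] pointing down, gripper open.
Joint ranges: [-2.59, 2.59], [-0.33, 1.99], [-1.39, 1.29], [0.1, 2.45], [-1.04, 4.18], [0.21, 1.99], [-2.66, 2.66]. Speed limits (rad/s): [2.57, 2.57, 3.14, 3.14, 3.14, 3.14, 3.14].

## Interface

Orientations are given as a 3x3 rotation matrix whose columns are the frame's x, y, z axes.
In Python, from rig import * gives the robot as it stands. Calls block until the motion is done:
- movep(position, orientation): joint-space move of the TCP to a pose.
- move_l(position, attitude=None, feed=0.15, until_force=None): straight line of the TCP; attitude=None keeps the orientation; feed is the mean speed in m/s. With until_force (N) it stops when the force on the tool has changed by that much, and returns True; else False.
- move_joints(angles): joint-space move.
- command_gripper(opening, newtons=None): finger opening in m; newtons is the grip in N (None keeps the last); returns when the fingers have stopped.
- sleep(seconds).
- inverse_kinematics(position, orientation): joint angles nearest the present ones, or None.
- sense(): the state.
- camera(name): name is "scene" or "top" or "wrist"; returns (picture, depth): 420x560x3 uint8, red, green, blue; 420x560 float32, m along the optical axis (not along the pixel's ray), 0 where there is no reading.
- camera_params(name): a dict with "K" (3x3 intrinsics, pixels), "position" and "rotation" of the camera in the world; the wrist camera has in their place "tool_from_camera" (4x4, takes a point from camera to tool coordinates, whose origin is the TCP and whose axes are the tool frame's). Camera axes: x right, y down, z forward; pixel columns grow to the right and rows downward; lengths in m; the calibration is good to about 2 mm. A picture is of the moment at which its call begins: read the wrist's pose just before it. camera_params takes no time and is no camera call.
A pose or a line that the arm cannot do raises Unreachable and nothing moves.
- finish_job(): hands the job in, once; it reports no verdict.
The state is a dict: "time_s": time; "joint_pos": joint angles; "qd": joint speeds; "joint_efforts": joint torques, N m; "position": TCP position; "tcp_rot": TCP orientation; "wrist_force": force on the tool from outside, world axes, zero at the start; "ft_torque": the same for the moment, N m; "finger_gap": finger opening in m.
Only numpy, scipy, OpenCV 4.12 (cv2) and the standard library are available. Lean on these libraries where they do the work, as an engineer would, in place of code of your own. Each camera call takes 0.05 s, during which the arm holds its last target. There are 200 camera calls.

## Working session

There is one attempt and no reset: what is moved stays moved. The work goes in short steps, each a Python script; the robot and the scene stay as the last script left them, time stands still between calls to the robot, and variables do not carry over. Pictures are saved under pics/ and viewed, and the job is handed in when it is done.

```bash
ls; mkdir -p pics; python3 - <<'E'
from rig import *
import cv2,numpy as np
for n in ("scene","top"):
    p,d=camera(n); cv2.imwrite(f"pics/{n}0.png",p[:,:,::-1]); np.savez(f"pics/{n}0.npz",p=p,d=d)
    c=camera_params(n); print(n,c["K"].tolist(),np.round(c["position"],4),np.round(c["rotation"],4).tolist())
print(camera_params("wrist")); s=sense(); print(s["time_s"],s["position"],s["tcp_rot"])
E
```

```text
pics
scene [[389.92911753992064, 0.0, 282.6059661071158], [0.0, 389.92911753992064, 210.63540276332265], [0.0, 0.0, 1.0]] [0.1552 0.4956 0.7497] [[-0.7955, -0.419, 0.4378], [-0.6058, 0.5313, -0.5923], [0.0156, -0.7363, -0.6765]]
top [[390.1268601066869, 0.0, 278.2236627936882], [0.0, 390.1268601066869, 207.67756558191823], [0.0, 0.0, 1.0]] [ 0.4099 -0.0083  1.2033] [[0.0029, -0.9912, 0.132], [-1.0, -0.0038, -0.0067], [0.0071, -0.1319, -0.9912]]
{'K': array([[301.65007408,   0.        , 275.53795335],
       [  0.        , 301.65007408, 208.93932553],
       [  0.        ,   0.        ,   1.        ]]), 'tool_from_camera': array([[-3.86751766e-04, -3.11299037e-01,  9.50311928e-01,
        -1.18081219e-01],
       [-1.01235218e-03, -9.50311390e-01, -3.11299273e-01,
         8.05880785e-02],
       [ 9.99999413e-01, -1.08244589e-03,  5.23903498e-05,
        -6.13880104e-05],
       [ 0.00000000e+00,  0.00000000e+00,  0.00000000e+00,
         1.00000000e+00]])}
0.1 [ 0.28229777 -0.61261251  0.25538902] [[-7.65924299e-04  9.08219807e-01  4.18492767e-01]
 [ 1.55813675e-03  4.18493466e-01 -9.08218471e-01]
 [-9.99998493e-01 -4.35576364e-05 -1.73566497e-03]]
```

View pics/scene0.png

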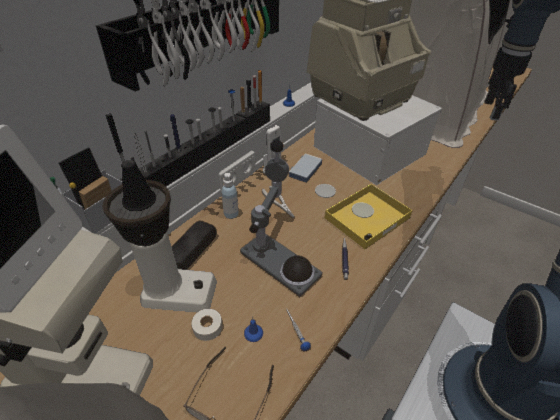

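View pics/top0.png

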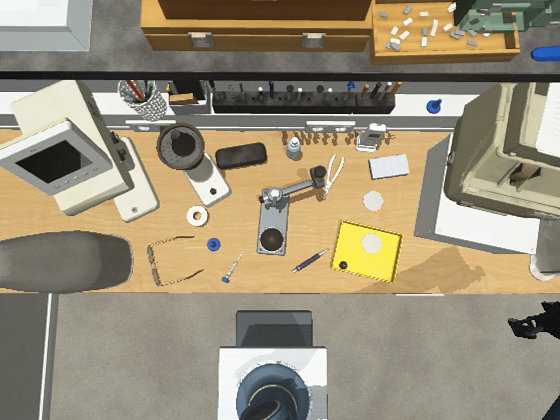

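```bash
cat > h.py <<'E'
import numpy as np,cv2
from rig import *
def cam(n,st=None):
    c=camera_params(n)
    if n!="wrist": return np.array(c["K"]),np.array(c["position"]),np.array(c["rotation"])
    st=st or sense(); T=np.array(c["tool_from_camera"]); R=np.array(st["tcp_rot"])
    return np.array(c["K"]),np.array(st["position"])+R@T[:3,3],R@T[:3,:3]
def ray(C,uv):
    K,p,R=C; d=R@np.linalg.solve(K,[uv[0],uv[1],1.]); return p,d
def onplane(C,uv,z):
    p,d=ray(C,uv); return p+d*(z-p[2])/d[2]
def pt(C,uv,D):
    p,d=ray(C,uv); return p+d*D
def proj(C,X):
    K,p,R=C; q=K@(R.T@(np.asarray(X)-p)); return q[:2]/q[2]
def tri(C1,a,C2,b):
    p,d=ray(C1,a); q,e=ray(C2,b); s,t=np.linalg.lstsq(np.c_[d,-e],q-p,rcond=None)[0]
    return (p+s*d+q+t*e)/2, np.linalg.norm(p+s*d-q-t*e)
def snap(n,f):
    st=sense(); C=cam(n,st); p,d=camera(n)
    cv2.imwrite(f"pics/{f}.png",p[:,:,::-1]); np.savez(f"pics/{f}.npz",p=p,d=d,K=C[0],P=C[1],R=C[2]); return p,d,C
def load(f):
    z=np.load(f"pics/{f}.npz"); return z["p"],z["d"],(z["K"],z["P"],z["R"])
def down(a):  # tool x down, jaw axis z at world yaw a
    z=np.array([np.cos(a),np.sin(a),0]); x=np.array([0,0,-1.]); return np.c_[x,np.cross(z,x),z]
E
python3 - <<'E'
from h import *
t=cv2.imread("pics/top0.png"); s=cv2.imread("pics/scene0.png")
a=cv2.resize(t[160:290,240:420],None,fx=4,fy=4,interpolation=2); cv2.imwrite("pics/tc.png",a)
b=cv2.resize(s[130:310,220:420],None,fx=3.3,fy=3.3,interpolation=2)
cv2.imwrite("pics/sc.png",b)
E
```

```text
(no output)
```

View pics/tc.png

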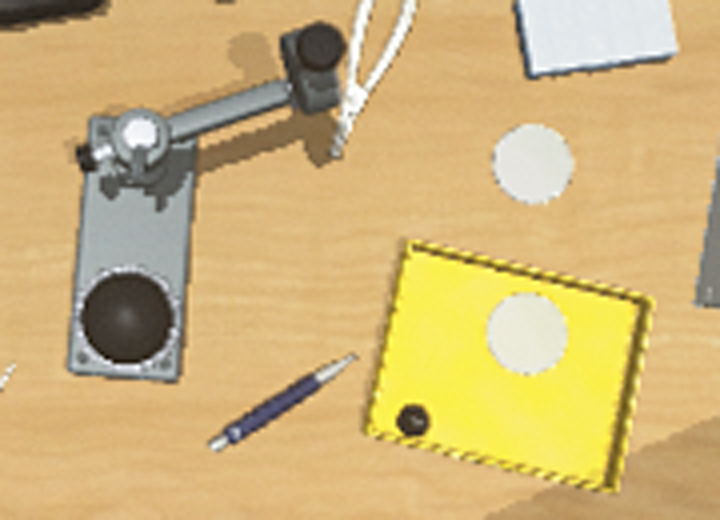

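View pics/sc.png

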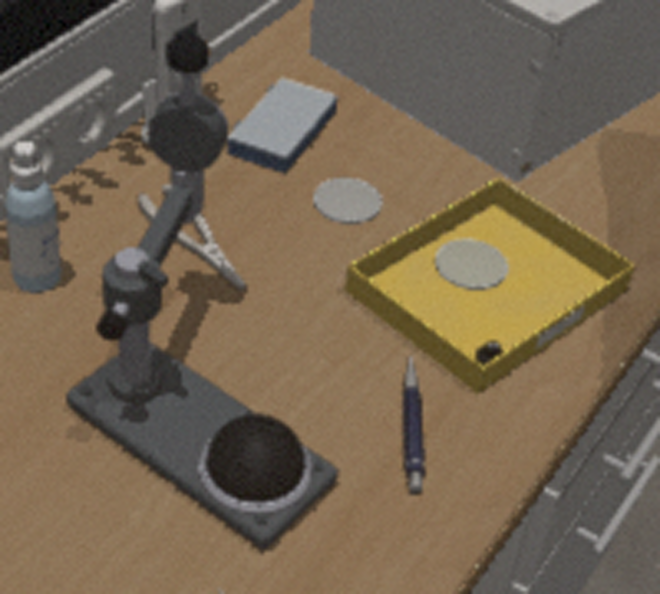

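```bash
python3 - <<'E'
from h import *
P,d,_=load("top0") if 0 else (np.load("pics/top0.npz")["p"],np.load("pics/top0.npz")["d"],0)
S=np.load("pics/scene0.npz"); Ct=cam("top"); Cs=cam("scene")
def mask_top(box,f):
    x0,y0,x1,y1=box; m=np.zeros(P.shape[:2],np.uint8); m[y0:y1,x0:x1]=f(P[y0:y1,x0:x1].astype(int)); return m
hsv=cv2.cvtColor(P,cv2.COLOR_RGB2HSV); hs=cv2.cvtColor(S["p"],cv2.COLOR_RGB2HSV)
def best(m,n=1):
    c,_=cv2.findContours(m.astype(np.uint8),cv2.RETR_EXTERNAL,cv2.CHAIN_APPROX_NONE); return sorted(c,key=cv2.contourArea)[-n:]
def sub(m,b):
    o=np.zeros(m.shape,np.uint8); o[b[1]:b[3],b[0]:b[2]]=m[b[1]:b[3],b[0]:b[2]]; return o
lt=sub(hsv[:,:,1]<60,(355,225,390,260)); ls=sub(hs[:,:,1]<70,(348,198,378,222))
et=cv2.fitEllipse(best(lt)[0]); es=cv2.fitEllipse(best(ls)[0]); print("lens",et,es)
print("lens tri",tri(Ct,et[0],Cs,es[0]),onplane(Ct,et[0],.005))
yt=sub((hsv[:,:,1]>170)&(hsv[:,:,0]>22)&(hsv[:,:,0]<35),(325,210,410,290)); r=cv2.minAreaRect(best(yt)[0]); bp=cv2.boxPoints(r)
print("tray",r); [print(b,onplane(Ct,b,.03)) for b in bp]
at=sub(P.max(2)<75,(258,225,285,253)); e=cv2.fitEllipse(best(at)[0]); print("anvil top",e)
print(onplane(Ct,e[0],.045))
for n,uv in (("anviltop",(271.5,238)),("knob",(320,171)),("hub",(275,193))):
    D=d[int(uv[1]),int(uv[0])]; print(n,D,pt(Ct,uv,D))
for n,uv in (("knob",(277,145)),("dial",(277,170)),("anv",(297,267))):
    D=S["d"][uv[1],uv[0]]; print(n,D,pt(Cs,uv,D))
# base plate corners in top
for uv in ((257,253),(285,255),(262.5,188.5)): print("plate",onplane(Ct,uv,.019))
E
```

```text
lens ((371.3251037597656, 242.92398071289062), (18.875173568725586, 19.333627700805664), 141.37484741210938) ((362.3935241699219, 209.6975555419922), (13.789188385009766, 21.280193328857422), 102.46918487548828)
lens tri (array([ 0.4618808 , -0.30263473,  0.00277682]), np.float64(0.0007165581178004648)) [ 0.46145956 -0.30224069  0.005     ]
tray ((355.5823669433594, 249.62939453125), (41.54218673706055, 47.61624526977539), 12.52880859375)
[330.1412 268.3647] [ 0.38453239 -0.17120456  0.03      ]
[340.4706  221.88232] [ 0.52349533 -0.20449822  0.03      ]
[381.02353 230.8941 ] [ 0.49664535 -0.32644371  0.03      ]
[370.69412 277.37646] [ 0.35842084 -0.29131099  0.03      ]
anvil top ((271.23187255859375, 239.34027099609375), (21.36211395263672, 21.46868896484375), 26.849468231201172)
[0.469376   0.00433483 0.045     ]
anviltop 1.1422105 [0.47256435 0.00341503 0.0592216 ]
knob 0.97446656 [ 0.62959805 -0.11881378  0.25017835]
hub 1.069203 [ 0.59083571 -0.00645869  0.14868798]
knob 0.8994457 [ 0.62267332 -0.10970516  0.25252843]
dial 0.94730633 [ 0.62209837 -0.10964566  0.18135317]
anv 0.88334656 [0.46245594 0.02051988 0.05863266]
plate [0.42947374 0.04730281 0.019     ]
plate [ 0.42373865 -0.03712337  0.019     ]
plate [0.62699094 0.03234677 0.019     ]
```

```bash
python3 - <<'E'
from h import *
for n,p,ys in (("lens",[.462,-.302,.1],(76.5,-103.5)),("anv",[.47,.0035,.11],range(-180,180,30)),("knob",[.628,-.119,.27],range(-180,180,30)),("knob0",[.47,.0035,.26],range(-180,180,30))):
    for y in ys:
        q=inverse_kinematics(p,down(np.radians(y))); print(n,y,None if q is None else np.round(q,2))
E
```

```text
lens 76.5 [ 0.96  0.53 -0.6   1.94  0.42  0.79  1.46]
lens -103.5 [ 0.52  0.46 -0.03  1.97  0.02  0.71 -1.32]
anv -180 [-0.93  0.58  1.12  2.19 -0.74  0.82 -2.48]
anv -150 [-0.93  0.58  1.12  2.19 -0.74  0.82 -1.95]
anv -120 [ 0.15  0.35 -0.29  2.13  0.16  0.67 -2.35]
anv -90 [ 0.22  0.36 -0.38  2.13  0.21  0.68 -1.87]
anv -60 [ 0.28  0.37 -0.45  2.13  0.25  0.69 -1.39]
anv -30 [ 0.34  0.39 -0.52  2.12  0.3   0.7  -0.91]
anv 0 [ 0.39  0.4  -0.59  2.12  0.34  0.71 -0.42]
anv 30 [ 0.44  0.42 -0.66  2.12  0.38  0.72  0.06]
anv 60 [ 0.49  0.43 -0.72  2.12  0.42  0.74  0.54]
anv 90 [ 0.56  0.46 -0.81  2.11  0.49  0.76  1.01]
anv 120 [ 0.8   0.64 -1.18  2.1   0.77  0.92  1.27]
anv 150 [ 0.8   0.64 -1.18  2.1   0.77  0.92  1.8 ]
knob -180 [-0.6   0.61  1.11  1.65 -0.57  1.25 -2.5 ]
knob -150 [ 0.14  0.4  -0.03  1.61  0.01  1.13 -2.51]
knob -120 [ 0.21  0.4  -0.13  1.6   0.05  1.14 -2.02]
knob -90 [ 0.29  0.41 -0.24  1.6   0.1   1.14 -1.54]
knob -60 [ 0.35  0.42 -0.32  1.59  0.14  1.15 -1.05]
knob -30 [ 0.43  0.43 -0.43  1.59  0.19  1.16 -0.57]
knob 0 [ 0.51  0.45 -0.54  1.58  0.25  1.17 -0.
[... 172 characters left out ...]
.86  0.68 -1.18  1.57  0.64  1.33  1.7 ]
knob 150 [ 0.86  0.68 -1.18  1.57  0.64  1.33  2.22]
knob0 -180 None
knob0 -150 [-1.07  0.2   1.13  2.04 -0.22  1.03 -2.45]
knob0 -120 [ 0.3   0.16 -0.44  1.98  0.08  1.02 -2.27]
knob0 -90 [ 0.37  0.17 -0.52  1.97  0.1   1.03 -1.76]
knob0 -60 [ 0.41  0.17 -0.57  1.97  0.11  1.03 -1.25]
knob0 -30 [ 0.46  0.18 -0.62  1.97  0.12  1.03 -0.74]
knob0 0 [ 0.51  0.19 -0.68  1.97  0.14  1.03 -0.23]
knob0 30 [ 0.57  0.2  -0.75  1.96  0.16  1.04  0.27]
knob0 60 [ 0.62  0.21 -0.81  1.96  0.18  1.04  0.78]
knob0 90 [ 0.72  0.24 -0.93  1.96  0.22  1.05  1.26]
knob0 120 [ 0.88  0.32 -1.16  1.95  0.33  1.08  1.67]
knob0 150 [ 0.88  0.32 -1.16  1.95  0.33  1.08  2.2 ]
```

```bash
python3 - <<'E'
from h import *
movep([.462,-.302,.16],down(np.radians(76.5))); snap("wrist","w1")
movep([.47,.0035,.22],down(np.radians(85.7))); snap("wrist","w2"); snap("top","t2")
s=sense(); print(s["time_s"],s["position"])
a,b=cv2.imread("pics/w1.png"),cv2.imread("pics/w2.png")
cv2.imwrite("pics/w12.png",cv2.resize(np.hstack([a,b]),(800,300)))
E
```

```text
2.875 [0.47021072 0.00160807 0.21953943]
```

View pics/w1.png

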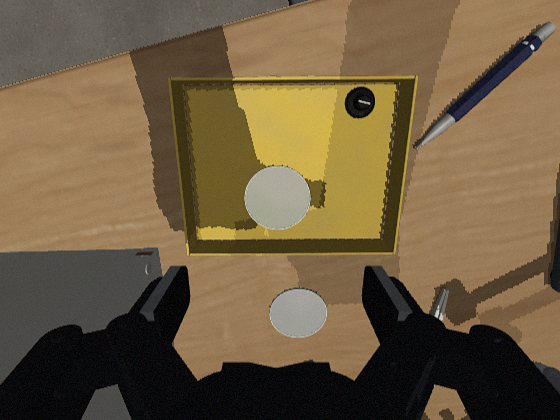

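View pics/w2.png

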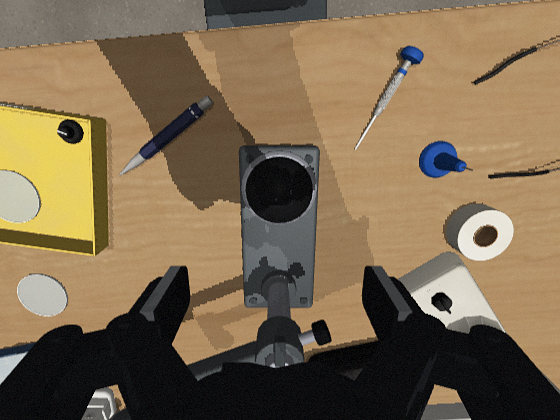

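```bash
python3 - <<'E'
from h import *
from scipy.optimize import least_squares
p,d,C=load("w1"); h=cv2.cvtColor(p,cv2.COLOR_RGB2HSV)
def big(m,b):
    o=np.zeros(m.shape,np.uint8); o[b[1]:b[3],b[0]:b[2]]=m[b[1]:b[3],b[0]:b[2]]
    c,_=cv2.findContours(o,cv2.RETR_EXTERNAL,cv2.CHAIN_APPROX_NONE); return max(c,key=cv2.contourArea)[:,0]
c=big((h[:,:,1]<50)&(h[:,:,2]>80),(235,155,322,240)); e=cv2.fitEllipse(c); print("lens",e)
X=np.array([onplane(C,q,.0045) for q in c]); print("circle",cv2.minEnclosingCircle((X[:,:2]*1000).astype(np.float32)),X.mean(0),onplane(C,e[0],.0045))
print("depth pt",pt(C,e[0],d[int(e[0][1]),int(e[0][0])]),"floor",pt(C,(340,200),d[200,340]))
# stereo height of lens centre: w1 vs top0, w2
for f,box,thr in (("w2",(225,140,330,230),48),("t2",(258,225,285,253),75)):
    p,d,C=load(f); c=big(p.max(2)<thr,box); e=cv2.fitEllipse(c.astype(np.float32)); print(f,e)
    yy,xx=np.mgrid[box[1]:box[3],box[0]:box[2]]; pts=np.array([pt(C,(u,v),d[v,u]) for u,v in zip(xx.ravel(),yy.ravel())])
    k=(pts[:,2]>.035)&(pts[:,2]<.065); pts=pts[k]
    if k.sum()>20:
        r=least_squares(lambda s:np.linalg.norm(pts-s[:3],axis=1)-.036,[.47,.003,.024],loss="soft_l1",f_scale=.001); print("sphere depth",r.x,k.sum(),pts[:,2].max())
    def g(s):
        o=[]
        for q in c:
            a,b=ray(C,q); b=b/np.linalg.norm(b); o.append(np.linalg.norm(np.cross(np.r_[s[:2],.024]-a,b))-s[2])
        return np.array(o)
    r=least_squares(g,[.47,.003,.036],loss="soft_l1",f_scale=.0007); print("silh",r.x,np.abs(r.fun).mean())
    i=cv2.cvtColor(p,cv2.COLOR_RGB2BGR); cv2.polylines(i,[c.astype(int)],True,(0,0,255),1)
    x0,y0,x1,y1=box; cv2.imwrite(f"pics/{f}c.png",cv2.resize(i[y0-10:y1+90,x0-20:x1+20],None,fx=3,fy=3))
E
```

```text
lens ((277.04229736328125, 197.08253479003906), (62.660099029541016, 65.17581939697266), 90.05836486816406)
circle ((461.8877258300781, -301.5658874511719), 31.386959075927734) [ 0.46151718 -0.30125584  0.0045    ] [ 0.46075478 -0.30127096  0.0045    ]
depth pt [ 0.45952788 -0.30099185  0.00890325] floor [ 0.47792972 -0.24398622  0.00362059]
w2 ((278.75994873046875, 189.3210906982422), (64.66226959228516, 66.26455688476562), 85.51139831542969)
sphere depth [0.47128025 0.00505787 0.02407781] 3296 0.061478930406616894
silh [0.47203355 0.00504233 0.03484588] 0.0004002196080663131Traceback (most recent call last):
  File "<stdin>", line 12, in <module>
cv2.error: OpenCV(4.12.0) /io/opencv/modules/imgproc/src/shapedescr.cpp:361: error: (-201:Incorrect size of input array) There should be at least 5 points to fit the ellipse in function 'fitEllipseNoDirect'
```

View pics/w2c.png

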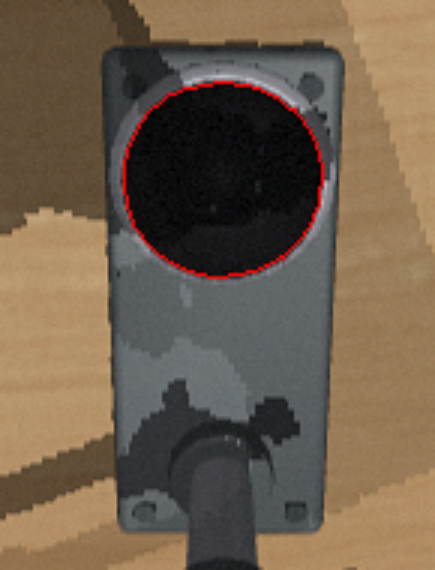

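```bash
python3 - <<'E'
from h import *
R=down(np.radians(76.5)); x,y=.4617,-.302
movep([x,y,.13],R); command_gripper(.074,20); move_l([x,y,.05],R,.12); sleep(.2); s=sense(); print(s["time_s"],s["position"],s["finger_gap"],s["wrist_force"])
hit=move_l([x,y,.012],None,.02,3); s=sense(); print(hit,s["position"],s["wrist_force"])
snap("wrist","w3"); snap("scene","s3"); print(sense()["time_s"])
E
```

```text
5.375 [ 0.46218217 -0.3022976   0.05081117] 0.07395824099809045 [-0.3589585   0.2274878  -0.05414999]
True [ 0.4616835  -0.30197902  0.01862608] [-0.2599524  -0.25945389  4.97151848]
6.8833
```

View pics/w3.png

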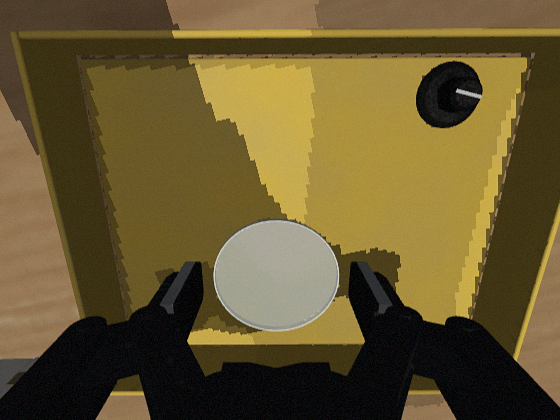

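```bash
python3 - <<'E'
from h import *
x,y=.4617,-.302
move_l([x,y,.0222],None,.03); command_gripper(.055,20); sleep(.2); s=sense(); print(s["position"],s["finger_gap"],s["wrist_force"])
move_l([x,y,.10],None,.08); sleep(.2); s=sense(); print(s["time_s"],s["position"],s["finger_gap"],s["wrist_force"])
snap("wrist","w4"); snap("scene","s4")
i=cv2.imread("pics/s4.png"); cv2.imwrite("pics/s4c.png",cv2.resize(i[120:260,290:450],None,fx=4,fy=4))
E
```

```text
[ 0.46172918 -0.30198319  0.02251448] 0.06049915242666384 [-0.98095203  0.50163443  5.50212894]
8.9833 [ 0.46149908 -0.30181798  0.09952106] 0.059957961788177354 [-0.3444458   1.37644266 -0.68747638]
```

View pics/w4.png

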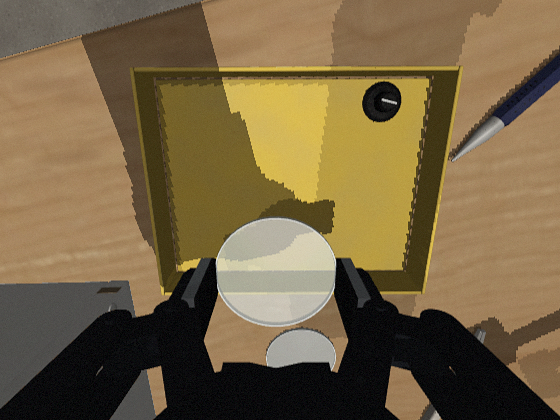

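View pics/s4c.png

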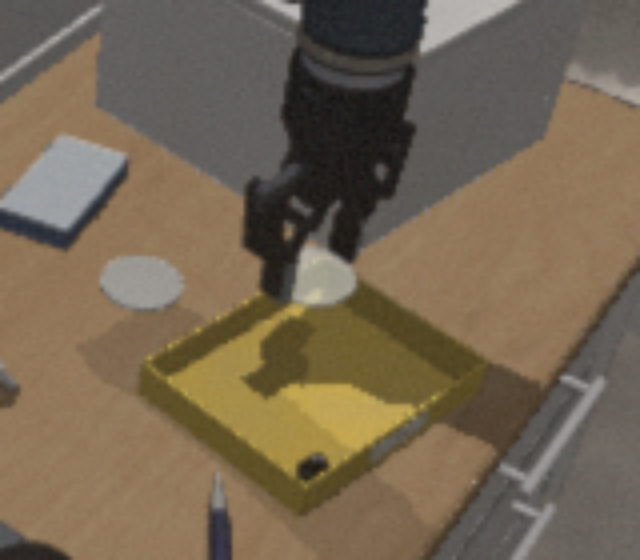

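```bash
cat >> h.py <<'E'
from scipy.optimize import least_squares
def lensfit(f,z,seedxy,poly=None,show=None):
    """lens rim from hand contour pixels: circle r=31 on plane z"""
    p,d,C=load(f); X=np.array([onplane(C,q,z)[:2] for q in poly])
    r=least_squares(lambda s:np.linalg.norm(X-s[:2],axis=1)-s[2],[*seedxy,.031],loss="soft_l1",f_scale=.0005); return r.x,np.abs(r.fun).max()
E
python3 - <<'E'
from h import *
i=cv2.imread("pics/w4.png"); c=cv2.resize(i[205:340,185:365],None,fx=4,fy=4,interpolation=2); cv2.imwrite("pics/w4c.png",c)
p,d,C=load("w4"); 
z=.0995-.0205
# predicted rim circles (top edge of rim z+3mm) for a lens centred on TCP
for yo in (0,):
    R=down(np.radians(76.5)); s=np.array([.4615,-.3018,z+.003])
    P=np.array([proj(C,s+[.031*np.cos(t),.031*np.sin(t),0]) for t in np.linspace(0,6.28,9)]); print(P.round(1)); print(proj(C,s))
print("depth", [pt(C,(u,v),d[v,u]).round(4).tolist() for u,v in ((276,235),(276,271),(276,310),(235,271),(315,271))])
E
```

```text
[[288.4 323.6]
 [325.2 301.5]
 [334.9 261.5]
 [308.5 225.9]
 [259.8 218.6]
 [221.3 245.2]
 [216.6 286.6]
 [244.7 317.8]
 [288.2 323.6]]
[274.90827557 274.31342327]
depth [[0.4395, -0.2959, 0.0845], [0.4572, -0.3002, 0.0867], [0.4798, -0.3056, 0.0858], [0.4534, -0.3202, 0.0849], [0.4629, -0.2816, 0.0846]]
```

View pics/w4c.png

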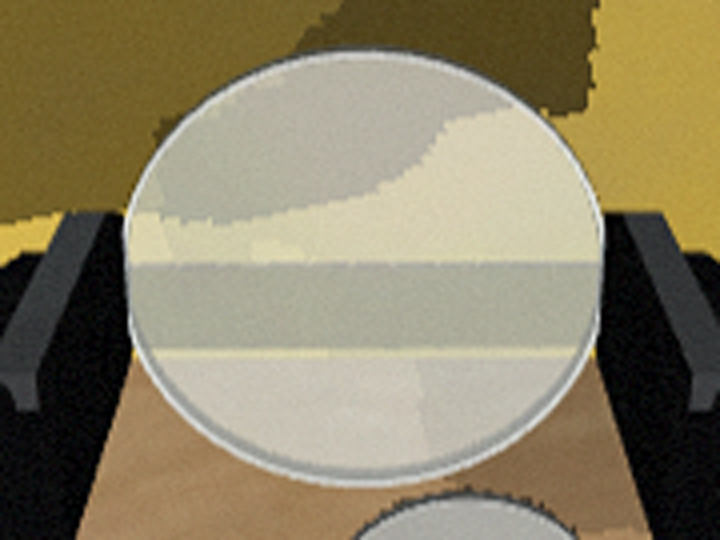

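```bash
python3 - <<'E'
from h import *
p,d,C=load("w4"); R=down(np.radians(76.5)); T=np.array([.4615,-.3018,0])
for dz in (0,.003):
    z=.079+dz
    P=np.array([proj(C,T+[0,0,z]+.031*(np.cos(t)*R[:,1]+np.sin(t)*R[:,2])) for t in np.linspace(0,6.28,200)])
    print(dz,"extents u",P[:,0].min(),P[:,0].max(),"v",P[:,1].min(),P[:,1].max())
print("meas 216 336.2  216.7 327")
for uv in ((216,265),(336.2,265),(275,216.7),(275,327)):
  print(uv,(R.T@(onplane(C,uv,.0805)-T))[1:].round(4), (R.T@(onplane(C,uv,.083)-T))[1:].round(4))
E
```

```text
0 extents u 215.05443342939336 334.7545166139761 v 214.89652836452885 321.23802196876875
0.003 extents u 213.9329395770814 335.86231098499354 v 216.960224113902 324.91667824281416
meas 216 336.2  216.7 327
(216, 265) [ 0.0045 -0.03  ] [ 0.0059 -0.0295]
(336.2, 265) [0.0044 0.0312] [0.0058 0.0307]
(275, 216.7) [0.0306 0.0001] [0.0315 0.0001]
(275, 327) [-0.0336 -0.    ] [-0.0315 -0.    ]
```

```bash
python3 - <<'E'
from h import *
R=down(np.radians(85.7))
movep([.472,.004,.22],R); sleep(.5); s=sense(); print(s["time_s"],s["position"],s["wrist_force"]); snap("wrist","w5"); snap("top","t5");print(sense()["position"])
p,d,C=load("w5"); b=(225,130,330,216)
m=np.zeros(p.shape[:2],np.uint8); m[b[1]:b[3],b[0]:b[2]]=p[b[1]:b[3],b[0]:b[2]].max(2)<48
c=max(cv2.findContours(m,0,1)[0],key=cv2.contourArea)[:,0]; c=c[c[:,1]<213]
def g(s):
    o=[]
    for q in c:
        a,e=ray(C,q); e/=np.linalg.norm(e); o.append(np.linalg.norm(np.cross(np.r_[s[:2],.024]-a,e))-s[2])
    return np.array(o)
r=least_squares(g,[.47,.003,.036],loss="soft_l1",f_scale=.0007); print("silh",r.x,np.abs(r.fun).mean(),len(c))
yy,xx=np.mgrid[b[1]:b[3],b[0]:b[2]]; pts=np.array([pt(C,(u,v),d[v,u]) for u,v in zip(xx.ravel(),yy.ravel())]); k=(pts[:,2]>.035)&(pts[:,2]<.065)&(np.hypot(pts[:,0]-.471,pts[:,1]-.004)<.036); pts=pts[k]
r=least_squares(lambda s:np.linalg.norm(pts-s[:3],axis=1)-.036,[.47,.003,.024],loss="soft_l1",f_scale=.001); print("depth",r.x,k.sum())
i=cv2.imread("pics/t5.png"); cv2.imwrite("pics/t5c.png",cv2.resize(i[150:290,200:380],None,fx=4,fy=4))
E
```

```text
10.8333 [0.47202559 0.00383576 0.21994483] [-0.36865774  0.09470656 -0.26403933]
[0.47199658 0.00398726 0.21998956]
silh [0.4724503  0.00477474 0.03502368] 0.00034205749994059543 145
depth [0.47134925 0.00501899 0.02410146] 3185
```

View pics/w5.png

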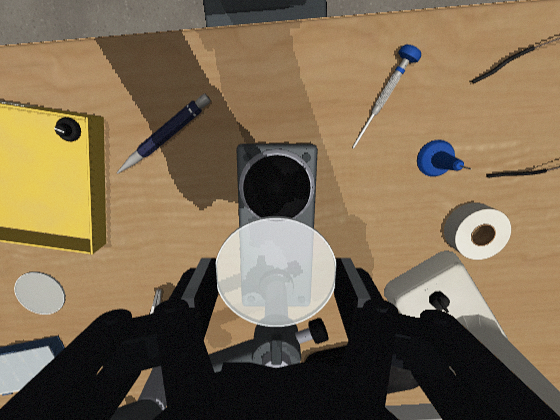

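View pics/t5c.png

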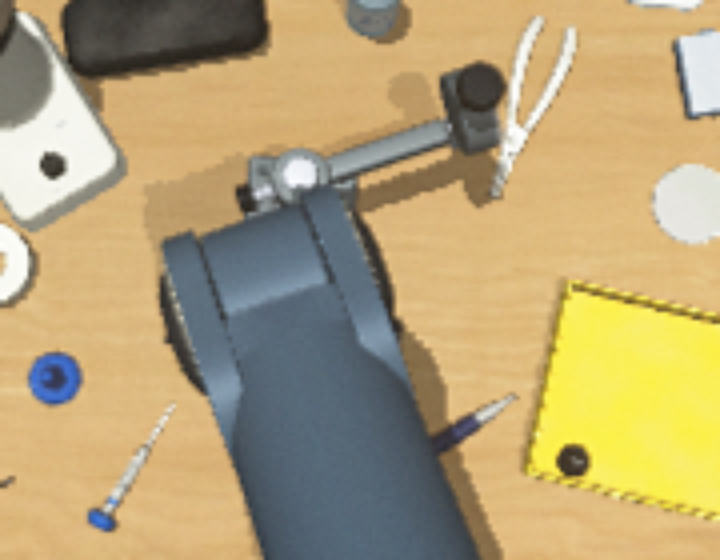

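```bash
python3 - <<'E'
from h import *
R=down(np.radians(85.7)); x,y=.4709,.0043
move_l([x,y,.088],R,.12); sleep(.3)
hit=move_l([x,y,.077],None,.012,1.5); s=sense(); print(hit,s["time_s"],s["position"],s["wrist_force"])
snap("wrist","w6"); snap("scene","s6")
i=cv2.imread("pics/s6.png"); cv2.imwrite("pics/s6c.png",cv2.resize(i[200:320,230:360],None,fx=5,fy=5,interpolation=2))
i=cv2.imread("pics/w6.png"); cv2.imwrite("pics/w6c.png",cv2.resize(i[190:350,180:370],None,fx=4,fy=3.7,interpolation=2))
E
```

```text
True 13.1583 [0.47083236 0.00428101 0.07970255] [-0.04605566 -0.38755094  3.9124348 ]
```

View pics/s6c.png

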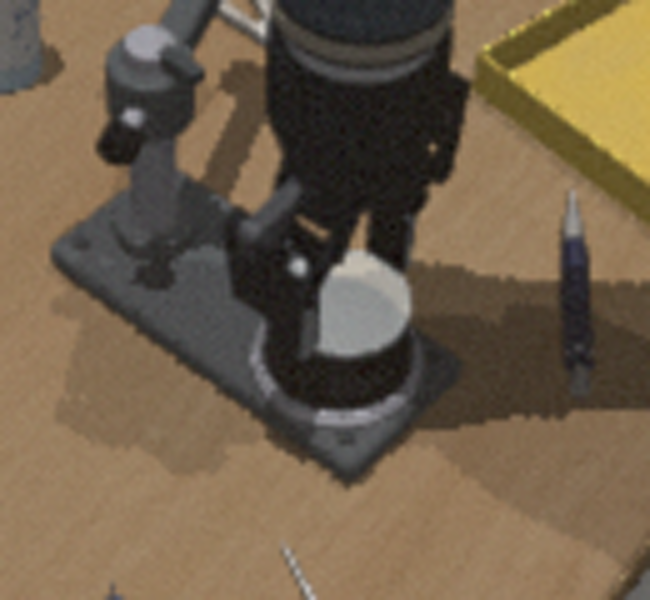

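View pics/w6c.png

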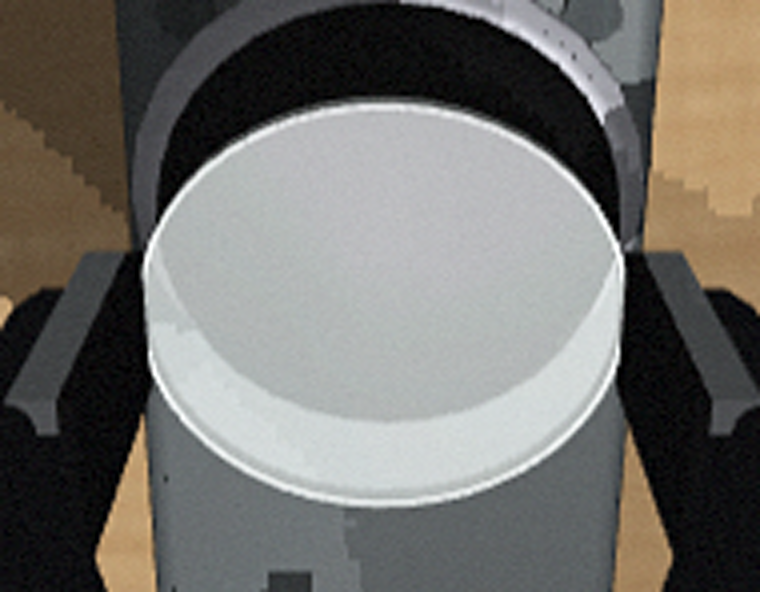

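```bash
python3 - <<'E'
from h import *
s=sense(); x,y=.4709,.0043
move_l([x,y,.0802],None,.02); sleep(.2); print(sense()["wrist_force"])
command_gripper(.066); sleep(.3); command_gripper(.074); sleep(.6); s=sense(); print(s["time_s"],s["position"],s["finger_gap"],s["wrist_force"])
snap("wrist","w7"); snap("scene","s7")
i=cv2.imread("pics/s7.png"); a=cv2.resize(i[230:310,260:340],(400,400),interpolation=2)
i=cv2.imread("pics/w7.png"); b=cv2.resize(i[190:350,180:380],(400,400),interpolation=2); cv2.imwrite("pics/c7.png",np.hstack([a,b]))
E
```

```text
[-0.52835955  0.10138183 -0.21219766]
15.0917 [0.4709012  0.00430849 0.08021384] 0.07419003617756961 [0.3229912  0.53254316 0.63290419]
```

View pics/c7.png

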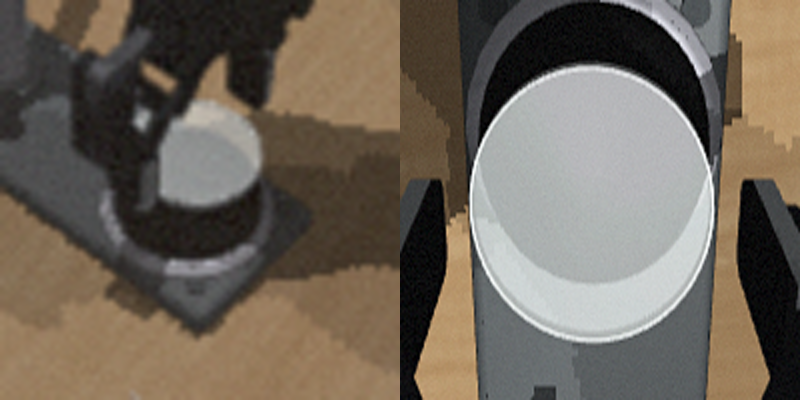

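```bash
cat >> h.py <<'E'
def tilt(f,c0=(.4715,.0045),zt=(.058,.075)):
    p,d,C=load(f); K,P,R=C; v,u=np.mgrid[0:420,0:560]; q=np.stack([u,v,np.ones_like(u)],-1)@np.linalg.inv(K).T
    X=P+(q*d[...,None])@R.T; k=(d>0)&(X[...,2]>zt[0])&(X[...,2]<zt[1])&(np.hypot(X[...,0]-c0[0],X[...,1]-c0[1])<.028)
    Y=X[k]; xy=Y[:,:2]-c0; A=np.c_[xy,np.ones(len(Y)),(xy**2).sum(1)]
    s=np.linalg.lstsq(A,Y[:,2],rcond=None)[0]; g=s[:2]
    e=X[(d>0)&(abs(X[...,2])<.006)]; B=np.c_[e[:,:2],np.ones(len(e))]; b=np.linalg.lstsq(B,e[:,2],rcond=None)[0]
    return "lens slope deg",np.degrees(g).round(2),"apex z",s[2].round(4),"curv",s[3].round(2),len(Y),"bench slope deg",np.degrees(b[:2]).round(2)
E
python3 - <<'E'
from h import *
x,y=.4709,.0043
move_l([x,y,.13],None,.08); sleep(.4); snap("wrist","w8"); snap("scene","s8")
move_l([x+.0,y,.2],None,.15); sleep(.4); snap("wrist","w9"); print(sense()["time_s"])
for f in ("w6","w7","w8","w9","s8"): print(f,*tilt(f))
p=cv2.imread("pics/s8.png"); a=cv2.resize(p[230:310,260:340],(400,400),interpolation=2)
p=cv2.imread("pics/w9.png"); b=cv2.resize(p[130:250,220:340],(400,400),interpolation=2); cv2.imwrite("pics/c8.png",np.hstack([a,b]))
E
```

```text
17.5333
w6 lens slope deg [-0.24 -0.09] apex z 0.0668 curv -4.01 8505 bench slope deg [0.04 0.  ]
w7 lens slope deg [1.26 1.32] apex z 0.0669 curv -4.04 8588 bench slope deg [0.04 0.  ]
w8 lens slope deg [1.17 1.28] apex z 0.0669 curv -4.08 5201 bench slope deg [ 0.06 -0.04]
w9 lens slope deg [1.24 1.33] apex z 0.0668 curv -3.99 3024 bench slope deg [ 0.06 -0.1 ]
s8 lens slope deg [1.88 1.25] apex z 0.0671 curv -4.08 335 bench slope deg [0.09 0.03]
```

View pics/c8.png

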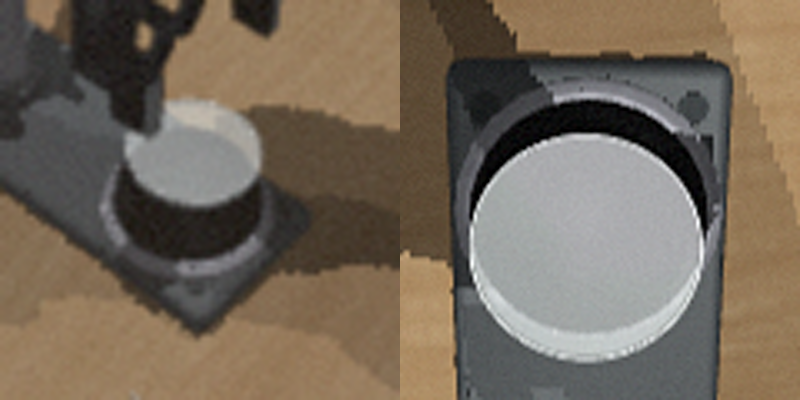

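```bash
python3 - <<'E'
from h import *
R=down(np.radians(85.7)); x,y=.4709,.0043
move_l([x,y,.0802],R,.1); sleep(.2); command_gripper(.055,20); sleep(.1); print(sense()["finger_gap"],sense()["wrist_force"])
move_l([x,y,.085],None,.03); x+=.0009; y+=.0008
move_l([x,y,.084],None,.02); sleep(.3); snap("wrist","w10")
hit=move_l([x,y,.077],None,.012,1.5); print(hit,sense()["position"])
move_l([x,y,.0802],None,.02); sleep(.2)
command_gripper(.066); sleep(.2); command_gripper(.074); sleep(.5); snap("wrist","w11")
move_l([x,y,.13],None,.08); sleep(.3); snap("wrist","w12"); print(sense()["time_s"])
for f in ("w10","w11","w12"): print(f,*tilt(f,(.4724,.0053),(.058,.08)))
E
```

```text
0.05977201000535032 [-0.68460187 -0.35641686  6.24983246]
True [0.47194415 0.00509154 0.08077586]
23.5583
w10 lens slope deg [1.12 1.36] apex z 0.07 curv -4.06 8497 bench slope deg [ 0.04 -0.  ]
w11 lens slope deg [-1.02 -0.73] apex z 0.0669 curv -4.04 8403 bench slope deg [0.03 0.  ]
w12 lens slope deg [-1.05 -0.72] apex z 0.0669 curv -4.03 5130 bench slope deg [ 0.05 -0.03]
```

```bash
python3 - <<'E'
from h import *
s=open("h.py").read()
open("h.py","a").write('''
def tilt2(f,c=(.4715,.0045),zt=(.0595,.08),big=.036):
    p,d,C=load(f); K,P,R=C; v,u=np.mgrid[0:420,0:560]; q=np.stack([u,v,np.ones_like(u)],-1)@np.linalg.inv(K).T
    X=P+(q*d[...,None])@R.T; k=(d>0)&(X[...,2]>zt[0])&(X[...,2]<zt[1])&(np.hypot(X[...,0]-c[0],X[...,1]-c[1])<big)
    m,_=cv2.connectedComponents(k.astype(np.uint8)); cn=max(cv2.findContours(k.astype(np.uint8),0,1)[0],key=cv2.contourArea)[:,0]
    Y=X[cn[:,1],cn[:,0]]; r=least_squares(lambda s:np.linalg.norm(Y[:,:2]-s[:2],axis=1)-s[2],[*c,.031],loss="soft_l1",f_scale=.0004).x
    Z=X[k]; xy=Z[:,:2]-r[:2]; j=np.hypot(*xy.T)<.028; xy=xy[j]; A=np.c_[xy,np.ones(len(xy)),(xy**2).sum(1)]
    s=np.linalg.lstsq(A,Z[j,2],rcond=None)[0]; return f,"centre mm",(r*1000).round(2),"tilt deg",np.degrees(s[:2]).round(2),"apex",s[2].round(4)
''')
E
python3 -c "
from h import *
for f in ('w6','w7','w8','w9','s8','w10','w11','w12'): print(*tilt2(f))"
```

```text
w6 centre mm [470.47   4.48  31.07] tilt deg [ 0.19 -0.08] apex 0.0668
w7 centre mm [470.12   4.38  30.81] tilt deg [1.84 1.38] apex 0.0669
w8 centre mm [470.09   4.41  30.81] tilt deg [1.79 1.31] apex 0.0669
w9 centre mm [470.06   4.39  30.72] tilt deg [1.85 1.37] apex 0.0668
s8 centre mm [470.11   5.51  29.89] tilt deg [2.47 0.88] apex 0.0671
w10 centre mm [470.89   5.19  30.99] tilt deg [1.76 1.4 ] apex 0.0699
w11 centre mm [471.15   5.24  30.87] tilt deg [-0.51 -0.71] apex 0.0669
w12 centre mm [471.1    5.27  30.82] tilt deg [-0.52 -0.71] apex 0.0669
```

```bash
python3 - <<'E'
from h import *
s=sense(); p=s["position"]
move_l([p[0],p[1],.33],None,.25); command_gripper(.06)
movep([.628,-.117,.34],down(np.radians(60))); sleep(.4); snap("wrist","w13"); s=sense(); print(s["time_s"],s["position"])
E
```

```text
26.0583 [ 0.62776513 -0.11676424  0.34035285]
```

View pics/w13.png

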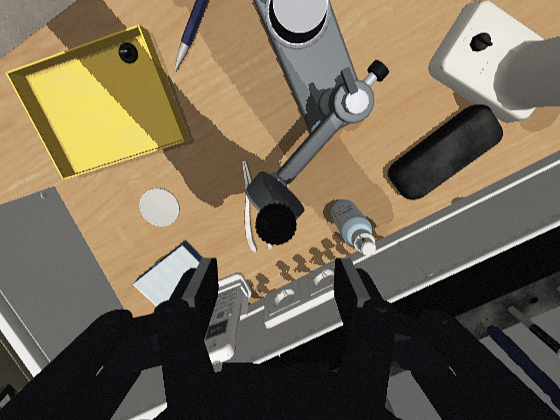

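```bash
python3 - <<'E'
from h import *
p,d,C=load("w13"); b=(250,195,310,250); K,P,R=C
m=np.zeros(p.shape[:2],np.uint8); v,u=np.mgrid[0:420,0:560]; q=np.stack([u,v,np.ones_like(u)],-1)@np.linalg.inv(K).T; X=P+(q*d[...,None])@R.T
m[b[1]:b[3],b[0]:b[2]]=((X[...,2]>.248)&(X[...,2]<.262))[b[1]:b[3],b[0]:b[2]]
c=max(cv2.findContours(m,0,1)[0],key=cv2.contourArea); zt=np.median(X[...,2][m>0]); print(cv2.fitEllipse(c),zt)
k=np.median(X[m>0],0); k=onplane(C,cv2.fitEllipse(c)[0],zt); print("knob",k,"tri-check proj in top0",proj(cam("top"),k))
print("stereo top0/w13",tri(cam("top"),(319.8,171.3),C,cv2.fitEllipse(c)[0]))
A=np.array([.4710,.0049]); K2=k[:2]; M=(A+K2)/2; D=K2-A; L=np.linalg.norm(D); n=np.array([-D[1],D[0]])/L; hh=np.sqrt(.12**2-L*L/4)
for sg in (1,-1):
    pv=M+sg*n*hh; a0=A-pv; a1=K2-pv; print("pivot",pv,"ang",np.degrees(np.arctan2(a0[1],a0[0])),np.degrees(np.arctan2(a1[1],a1[0])))
print("hub px",X[100,355])
for a in range(0,181,20):pass
E
```

```text
((275.41070556640625, 225.37677001953125), (36.164005279541016, 38.471221923828125), 90.60628509521484) 0.25109968753207024
knob [ 0.62896902 -0.11702741  0.25109969] tri-check proj in top0 [319.32927011 171.16045975]
stereo top0/w13 (array([ 0.62970615, -0.11811343,  0.24788193]), np.float64(0.0011477239432951683))
pivot [ 0.59072044 -0.00328628] ang 176.08830303609682 -71.41337053953673
pivot [ 0.50924858 -0.10884114] ang 108.58662946046329 -3.911696963903189
hub px [ 0.58967142 -0.0053924   0.14820671]
```

```bash
python3 - <<'E'
from h import *
pv=np.array([.5907,-.0033]); x,y=.629,-.117; R=down(np.radians(60))
ok=[inverse_kinematics([*(pv+.12*np.array([np.cos(a),np.sin(a)])),.255],R) is not None for a in np.radians(np.arange(288,175,-12))]; print(ok)
if all(ok):
    hit=move_l([x,y,.257],None,.12,8); print(hit); sleep(.2); print(sense()["position"])
    command_gripper(.02,30); sleep(.2); s=sense(); print(s["time_s"],s["finger_gap"],s["wrist_force"],s["position"])
    for a in np.r_[np.arange(278,190,-10.),]:
        t=np.radians(a); move_l([*(pv+.12*np.array([np.cos(t),np.sin(t)])),.257],None,.1); f=sense()["wrist_force"]; print(a,f.round(1))
        if np.linalg.norm(f)>15: break
    print(sense()["time_s"],sense()["position"]); snap("scene","s14"); snap("wrist","w14")
i=cv2.imread("pics/s14.png"); cv2.imwrite("pics/c14.png",cv2.resize(i[120:320,200:360],None,fx=3,fy=3,interpolation=2))
E
```

```text
[True, True, True, True, True, True, True, True, True, True]
False
[ 0.6294101  -0.11693943  0.25793916]
27.675 0.028464953792475253 [ 0.04158735 -0.53903932  2.27187298] [ 0.62913937 -0.11716823  0.25722759]
278.0 [-1.4 -0.7  1.1]
268.0 [-0.3 -2.8  0.2]
258.0 [-1.3 -4.2  0.6]
248.0 [-1.8 -4.5  0.3]
238.0 [-2.9 -3.9  0.4]
228.0 [-3.6 -3.2  1.2]
218.0 [-4.5 -3.6  2.5]
208.0 [-5.4 -2.   0.9]
198.0 [-6.1 -0.4 -1. ]
30.9167 [ 0.4751711  -0.03902156  0.25630584]
```

View pics/c14.png

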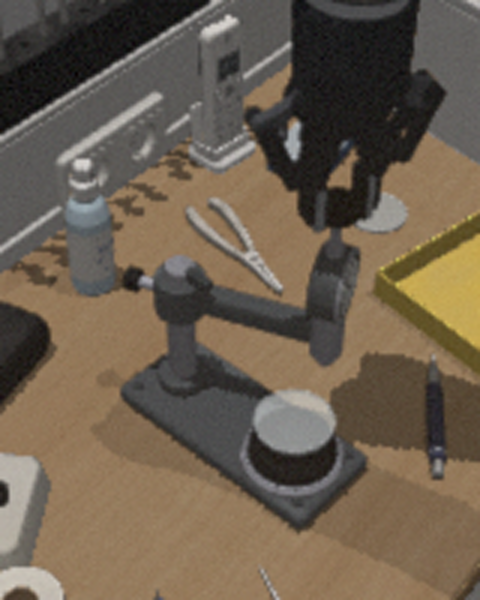

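```bash
python3 - <<'E'
from h import *
pv=np.array([.5907,-.0033])
def P(a,z=.2565,r=.1208): t=np.radians(a); return [*(pv+r*np.array([np.cos(t),np.sin(t)])),z]
for a in (190,182): move_l(P(a),None,.07); print(a,sense()["wrist_force"].round(1))
hit=move_l(P(172),None,.03,5); s=sense(); print(hit,s["position"],s["wrist_force"].round(1)); q=s["position"][:2]-pv; print("ang",np.degrees(np.arctan2(q[1],q[0]))%360,np.linalg.norm(q))
sleep(.2); s=sense(); print(s["time_s"],s["wrist_force"].round(1))
snap("scene","s15"); snap("wrist","w15")
i=cv2.imread("pics/s15.png"); cv2.imwrite("pics/c15.png",cv2.resize(i[120:320,200:360],None,fx=3,fy=3,interpolation=2))
E
```

```text
190 [-3.9  0.6 -0.4]
182 [-3.7  0.6 -2.3]
True [0.46989553 0.00586918 0.2559392 ] [ 0.6 -0.9  2. ]
ang 175.65951613697135 0.12115194641166865
32.5333 [ 3.7 -2.4  1.5]
```

View pics/c15.png

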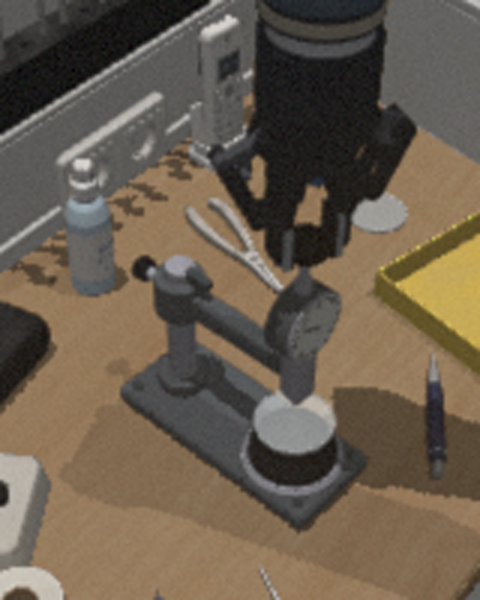

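```bash
python3 - <<'E'
from h import *
s=sense(); p=np.array(s["position"])
hit=move_l(p+[0,.0025,0],None,.01,5); s=sense(); print("push",hit,s["position"],s["wrist_force"].round(1))
p=np.array([*p[:2],.256]); move_l(p+[0,.0003,0],None,.01); sleep(.2); print(sense()["wrist_force"].round(1))
for dz in (.010,.0185):
    move_l(p+[0,.0003,-dz],None,.03); s=sense(); print(dz,s["wrist_force"].round(1),s["position"])
hit=move_l(p+[0,.0003,-.0235],None,.006,2.5); s=sense(); print(hit,s["wrist_force"].round(1),s["position"]); sleep(.2); s=sense(); print(s["wrist_force"].round(1),s["time_s"],s["position"],s["finger_gap"])
snap("scene","s16"); snap("wrist","w16")
i=cv2.imread("pics/s16.png"); cv2.imwrite("pics/c16.png",cv2.resize(i[190:310,240:360],None,fx=5,fy=5,interpolation=2))
E
```

```text
push True [0.47003483 0.00589024 0.25523439] [ 1.  -0.8  2.7]
[ 4.2 -1.8 -4.3]
0.01 [ 4.5 -3.7 -4. ] [0.46969069 0.00604378 0.24557769]
0.0185 [ 2.6 -4.5  0.2] [0.46972354 0.0060913  0.23732916]
True [-1.3 -0.3  1.9] [0.47008864 0.00584411 0.23730823]
[-3.7  0.9  3.9] 34.8167 [0.47020331 0.00565612 0.23730294] 0.028657299306917666
```

View pics/c16.png

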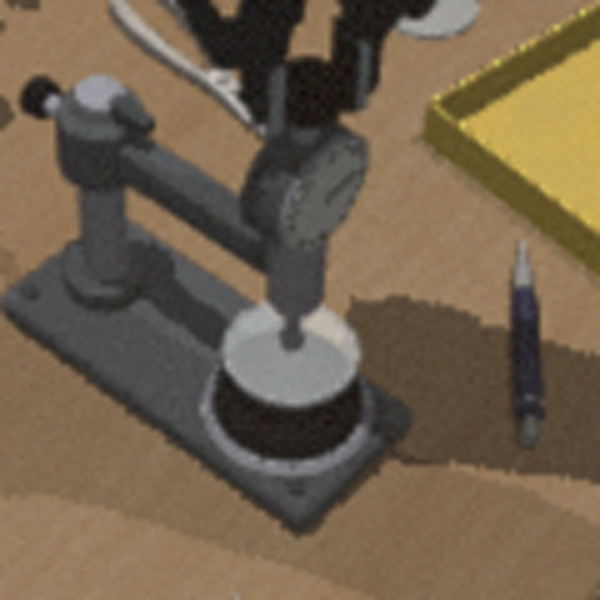

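```bash
cat >> h.py <<'E'
def favg(n=8):
    F=[]
    for _ in range(n): sleep(.05); F.append(sense()["wrist_force"])
    return np.mean(F,0).round(2),np.std(F,0).round(2)
E
python3 - <<'E'
from h import *
print(favg(),sense()["position"])
x,y,z=.4700,.0060,.2373
f0=None
for k in range(8):
    z-=.0004; move_l([x,y,z],None,.01); m,s=favg(6); print(round(z,4),m,s,sense()["position"][2].round(4))
    if m[2]>4.3: break
print(sense()["time_s"]); snap("scene","s17"); snap("wrist","w17")
i=cv2.imread("pics/s17.png"); cv2.imwrite("pics/c17.png",cv2.resize(i[190:310,240:360],None,fx=5,fy=5,interpolation=2))
E
```

```text
(array([-4.57,  1.57,  3.51]), array([0.63, 0.52, 0.53])) [0.47036718 0.00497902 0.23731624]
0.2369 [-3.31 -0.34  5.24] [0.41 0.92 0.44] 0.237
35.9583
```

View pics/c17.png

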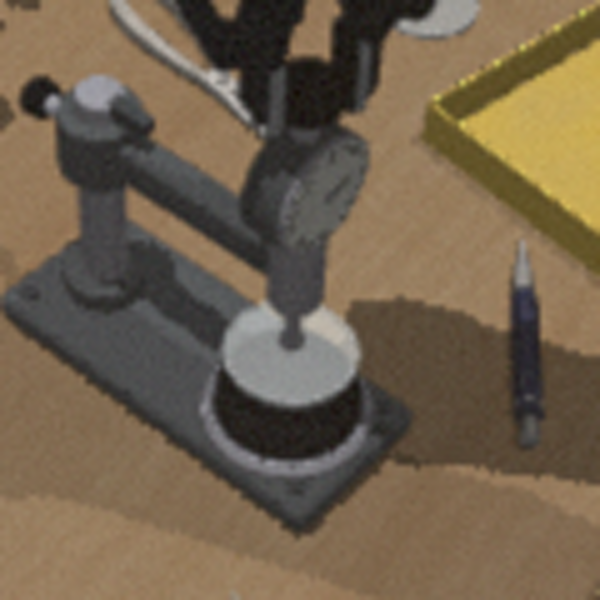

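```bash
python3 - <<'E'
from h import *
p,d,C=load("s17")
for z in (.0665,.068,.070,.088): print(z,proj(C,[.4708,.0048,z]).round(2))
a=cv2.resize(p[235:285,275:325,::-1],None,fx=12,fy=12,interpolation=cv2.INTER_NEAREST); cv2.imwrite("pics/c17b.png",a)
print([(u,v,pt(C,(u,v),d[v,u]).round(4).tolist()) for u,v in ((298,250),(298,254),(298,256),(298,258),(298,260),(298,262),(298,266))])
print(*tilt2("w17")); p,d,C=load("w17"); cv2.imwrite("pics/w17b.png",p[:,:,::-1])
E
```

```text
0.0665 [298.19 258.8 ]
0.068 [298.22 258.37]
0.07 [298.26 257.79]
0.088 [298.6  252.55]
[(298, 250, [0.4658, 0.0157, 0.1097]), (298, 254, [0.4696, 0.0088, 0.0876]), (298, 256, [0.4703, 0.0071, 0.0787]), (298, 258, [0.4693, 0.0082, 0.0735]), (298, 260, [0.4687, 0.0085, 0.0672]), (298, 262, [0.4656, 0.0129, 0.0666]), (298, 266, [0.4596, 0.0211, 0.0648])]
w17 centre mm [469.    6.1  28.9] tilt deg [1.32 0.24] apex 0.0668
```

View pics/c17b.png

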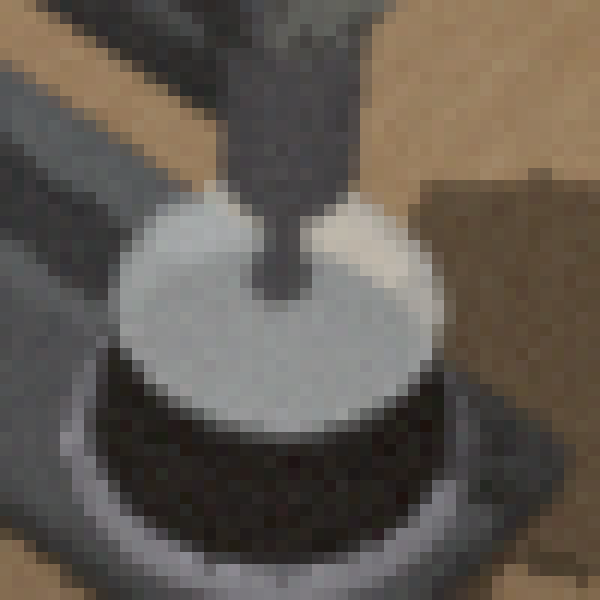

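View pics/w17.png

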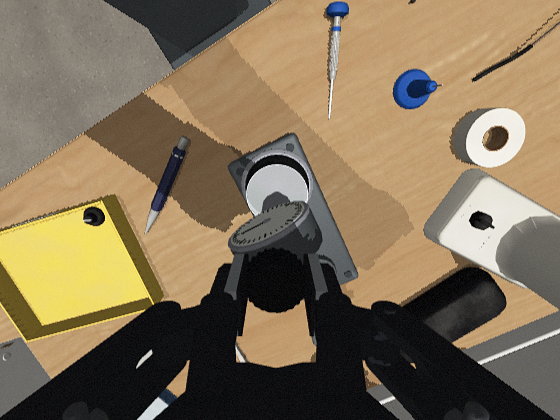

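```bash
python3 - <<'E'
from h import *
x,y,z=.4693,.0055,.2370
move_l([x,y,z],None,.01); m,s=favg(6); print("recentre",m,s,sense()["position"].round(4))
for k in range(8):
    z-=.0003; move_l([x,y,z],None,.01); m,s=favg(5); print(round(z,4),m,sense()["position"].round(4))
    if m[2]>5.5: break
print(sense()["time_s"],sense()["finger_gap"]); snap("wrist","w18"); print(*tilt2("w18"))
E
```

```text
recentre [0.46 0.58 1.09] [0.64 0.43 0.54] [0.4698 0.0056 0.2371]
0.2367 [1.37 0.62 4.3 ] [0.4698 0.0056 0.237 ]
0.2364 [1.69 0.65 5.89] [0.4698 0.0055 0.2368]
37.6083 0.028999164951978518
w18 centre mm [469.07   6.02  28.99] tilt deg [1.71 1.52] apex 0.0668
```

```bash
python3 - <<'E'
from h import *
command_gripper(.06); sleep(.1); s=sense(); print(s["position"],s["wrist_force"].round(1))
move_l([.4698,.0055,.325],None,.15); sleep(.4); snap("wrist","w19"); snap("scene","s19"); print(sense()["time_s"],sense()["position"])
p,d,C=load("w19"); K,P,R=C; v,u=np.mgrid[0:420,0:560]; q=np.stack([u,v,np.ones_like(u)],-1)@np.linalg.inv(K).T; X=P+(q*d[...,None])@R.T
k=(np.hypot(X[...,0]-.471,X[...,1]-.005)<.018)&(X[...,2]>.21)&(X[...,2]<.262)
c=max(cv2.findContours(k.astype(np.uint8),0,1)[0],key=cv2.contourArea); e=cv2.fitEllipse(c); zt=np.median(X[k][:,2]); print(e,zt,onplane(C,e[0],zt),k.sum())
p0,d0,C0=load("w13"); print("before",np.median([pt(C0,(a,b),d0[b,a])[2] for a in range(268,283) for b in range(217,233)]))
i=cv2.imread("pics/s19.png"); a=cv2.resize(i[190:310,240:360],(400,400),interpolation=2); b=cv2.resize(cv2.imread("pics/w19.png")[100:300,180:380],(400,400)); cv2.imwrite("pics/c19.png",np.hstack([a,b]))
print("now",np.median([pt(C,(a,b),d[b,a])[2] for a in range(int(e[0][0])-7,int(e[0][0])+8) for b in range(int(e[0][1])-7,int(e[0][1])+8)]))
E
```

```text
[0.4689967  0.00537723 0.23615831] [-0.1  0.   0.5]
39.4083 [0.46976091 0.005542   0.32483743]
((276.4897766113281, 219.86611938476562), (39.476715087890625, 40.6609992980957), 3.338595390319824) 0.23080430649224296 [0.46859546 0.00661518 0.23080431] 1315
before 0.2513116760814966
now 0.2312150553918418
```

View pics/c19.png

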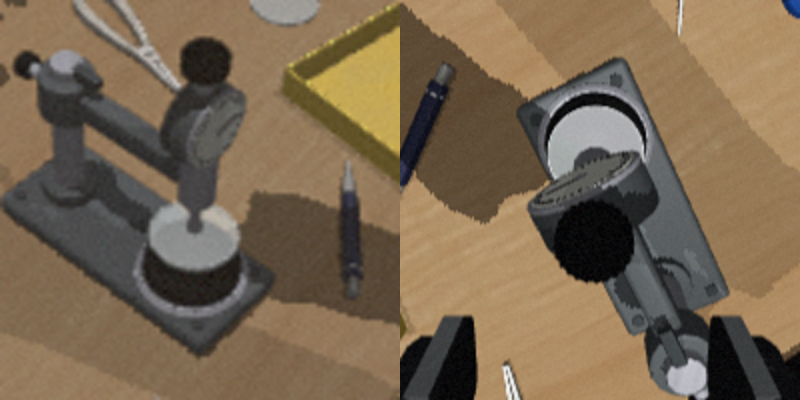

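```bash
python3 - <<'E'
from h import *
x,y,z=.4695,.0058,.2368
move_l([x,y,z],None,.12,8); command_gripper(.02,30); print(favg(4),sense()["position"].round(4))
for k in range(7):
    z-=.0004; move_l([x,y,z],None,.02); m,s=favg(4); print(round(z,4),m,sense()["position"].round(5))
    if m[2]>7: break
print(sense()["time_s"],sense()["finger_gap"])
E
```

```text
(array([-1.12, -0.05,  4.99]), array([0.23, 0.61, 0.68])) [0.4699 0.0058 0.2374]
0.2364 [-1.04 -0.86  6.03] [0.46989 0.00582 0.23698]
0.236 [-1.37 -0.61  7.02] [0.46993 0.00584 0.23671]
41.7667 0.02879665576984924
```

```bash
python3 - <<'E'
from h import *
command_gripper(.06); move_l([.4698,.0055,.325],None,.2); sleep(.4); snap("wrist","w20"); snap("scene","s20"); print(sense()["time_s"])
def top(f):
    p,d,C=load(f); return np.median([pt(C,(a,b),d[b,a])[2] for a in range(269,284) for b in range(212,227)]).round(5)
print("knob top",top("w19"),top("w20"))
for f in("w19","w20"): print(*tilt2(f))
T=np.array(camera_params("wrist")["tool_from_camera"]); F=np.array([.471,.005,.068]); J0=np.array(sense()["joint_pos"])
for el in (15,22,30):
  for az in range(0,360,20):
    for D in (.2,.26,.32):
      for roll in (0,90,180,270):
        e,b,r=np.radians([el,az,roll]); a=-np.array([np.cos(e)*np.cos(b),np.cos(e)*np.sin(b),np.sin(e)])
        yc=np.array([0,0,-1.]); yc-=a*(yc@a); yc/=np.linalg.norm(yc); xc=np.cross(yc,a)
        y2=np.cos(r)*yc+np.sin(r)*xc; x2=np.cross(y2,a); Rt=np.c_[x2,y2,a]@T[:3,:3].T; pc=F-D*a; pt_=pc-Rt@T[:3,3]
        tip=pt_+Rt[:,0]*.025
        if tip[2]<.05 or pt_[2]<.05: continue
        q=inverse_kinematics(pt_,Rt)
        if q is not None: print(el,az,D,roll,pt_.round(3),Rt[:,0].round(2),"dq",np.abs(q-J0).max().round(2))
E
```

```text
43.2667
knob top 0.23122 0.23118
w19 centre mm [469.45   6.04  29.05] tilt deg [0.79 1.63] apex 0.0665
w20 centre mm [469.41   6.14  29.01] tilt deg [1.35 0.17] apex 0.0667
15 0 0.2 180 [0.522 0.005 0.122] [-0.84  0.   -0.55] dq 2.59
15 0 0.26 180 [0.58  0.005 0.137] [-0.84  0.   -0.55] dq 2.57
15 20 0.2 90 [0.515 0.062 0.084] [-0.76 -0.61 -0.25] dq 3.03
15 20 0.2 180 [0.519 0.023 0.122] [-0.79 -0.29 -0.55] dq 2.48
15 20 0.26 90 [0.569 0.082 0.099] [-0.76 -0.61 -0.25] dq 3.03
15 20 0.26 180 [0.573 0.043 0.137] [-0.79 -0.29 -0.55] dq 2.46
15 40 0.2 90 [0.493 0.074 0.084] [-0.5  -0.83 -0.25] dq 2.96
15 40 0.2 180 [0.51  0.038 0.122] [-0.64 -0.54 -0.55] dq 2.38
15 40 0.26 90 [0.537 0.111 0.099] [-0.5  -0.83 -0.25] dq 2.96
15 40 0.26 180 [0.554 0.075 0.137] [-0.64 -0.54 -0.55] dq 2.35
15 40 0.32 90 [0.581 0.148 0.115] [-0.5  -0.83 -0.25] dq 2.96
15 40 0.32 180 [0.598 0.112 0.153] [-0.64 -0.54 -0.55] dq 1.71
15 60 0.2 90 [0.468 0.077 0.084] [-0.19 -0.95 -0.25] dq 2.94
15 60 0.2 180 [0.496 0.049 0.122] [-0.42 -0.72 -0.55] dq 2.29
15 60 0.2 270 [0.535 0.038 0.085] [-0.73 -0.64 -0.25] dq 1.0
[... 22689 characters left out ...]
1  0.163] [-0.51  0.43 -0.75] dq 2.19
30 320 0.26 270 [ 0.527 -0.093  0.13 ] [-0.43  0.77 -0.47] dq 1.31
30 320 0.32 180 [ 0.578 -0.084  0.193] [-0.51  0.43 -0.75] dq 2.21
30 320 0.32 270 [ 0.567 -0.126  0.16 ] [-0.43  0.77 -0.47] dq 1.34
30 340 0.2 90 [0.536 0.023 0.099] [-0.88 -0.01 -0.48] dq 1.59
30 340 0.2 180 [ 0.504 -0.007  0.133] [-0.63  0.23 -0.75] dq 2.75
30 340 0.2 270 [ 0.509 -0.05   0.1  ] [-0.67  0.57 -0.47] dq 1.24
30 340 0.26 180 [ 0.553 -0.024  0.163] [-0.63  0.23 -0.75] dq 2.73
30 340 0.26 270 [ 0.558 -0.068  0.13 ] [-0.67  0.57 -0.47] dq 1.26
30 340 0.32 180 [ 0.602 -0.042  0.193] [-0.63  0.23 -0.75] dq 2.72
30 340 0.32 270 [ 0.606 -0.086  0.16 ] [-0.67  0.57 -0.47] dq 1.29
```

```bash
python3 - <<'E'
from h import *
C=cam("scene")
def st(f):
    z=np.load(f"pics/{f}.npz"); d=z["d"]; K,P,R=C; v,u=np.mgrid[0:420,0:560]; q=np.stack([u,v,np.ones_like(u)],-1)@np.linalg.inv(K).T; X=P+(q*d[...,None])@R.T
    c=np.array([.4708,.0055]); r=np.hypot(X[...,0]-c[0],X[...,1]-c[1]); k=(d>0)&(X[...,2]>.059)&(X[...,2]<.0685)&(r<.027)&(r>.010)&((X[...,1]-c[1])-(X[...,0]-c[0])*.9>-.012)
    Y=X[k]; xy=Y[:,:2]-c; s=np.linalg.lstsq(np.c_[xy,np.ones(len(xy))],Y[:,2]+4.04*(xy**2).sum(1),rcond=None)[0]; return f,np.degrees(s[:2]).round(2),s[2].round(4),k.sum()
for f in ("s8","s14","s15","s16","s17","s19","s20"): print(*st(f))
i=cv2.imread("pics/s20.png"); cv2.imwrite("pics/c20.png",cv2.resize(i[225:305,260:340],(640,640),interpolation=2))
E
```

```text
s8 [1.76 0.94] 0.067 196
s14 [ 0.14 -1.1 ] 0.0673 200
s15 [-0.42  0.41] 0.0669 202
s16 [ 2.13 -0.11] 0.0672 200
s17 [0.94 0.39] 0.067 201
s19 [0.27 1.83] 0.0668 194
s20 [1.09 0.1 ] 0.067 196
```

View pics/c20.png

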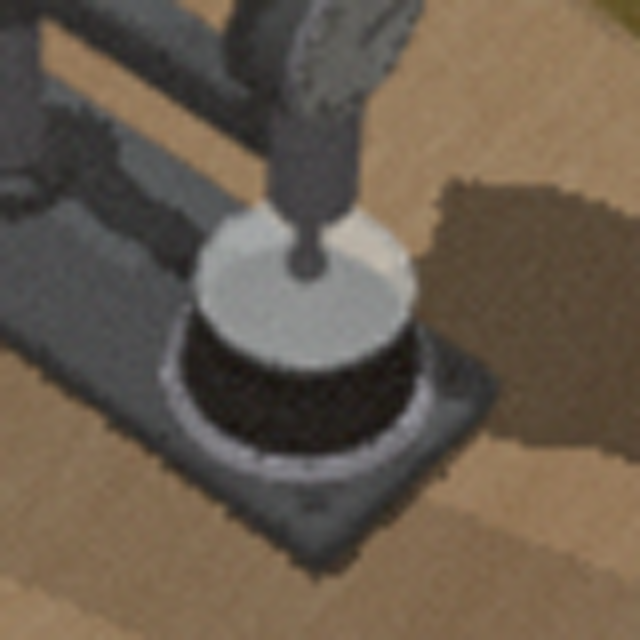

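```bash
python3 - <<'E'
from h import *
for k in range(3):
    snap("wrist",f"x{k}"); snap("scene",f"y{k}"); print(*tilt2(f"x{k}")); z=np.load(f"pics/y{k}.npz"); sleep(.4)
    p,d,C=load(f"y{k}"); K,P,R=C; v,u=np.mgrid[0:420,0:560]; q=np.stack([u,v,np.ones_like(u)],-1)@np.linalg.inv(K).T; X=P+(q*d[...,None])@R.T
    c=np.array([.4708,.0055]); r=np.hypot(X[...,0]-c[0],X[...,1]-c[1]); m=(d>0)&(X[...,2]>.059)&(X[...,2]<.0685)&(r<.027)&(r>.010)&((X[...,1]-c[1])-(X[...,0]-c[0])*.9>-.012)
    Y=X[m]; xy=Y[:,:2]-c; s=np.linalg.lstsq(np.c_[xy,np.ones(len(xy))],Y[:,2]+4.04*(xy**2).sum(1),rcond=None)[0]; print(np.degrees(s[:2]).round(2),s[2].round(4))
print(sense()["time_s"])
E
```

```text
x0 centre mm [468.47   6.23  28.33] tilt deg [1.83 0.31] apex 0.0666
[1.77 0.5 ] 0.067
x1 centre mm [469.3    6.11  28.95] tilt deg [1.68 0.47] apex 0.0666
[1.05 0.22] 0.0671
x2 centre mm [469.11   6.13  28.85] tilt deg [1.29 0.46] apex 0.0666
[0.88 0.32] 0.067
44.7667
```

```bash
python3 -c "
from rig import *
finish_job()"
```

```text
the job is handed in; nothing more can be done
```

The lens blank is on the anvil, the gauge arm is swung to its stop, and the spindle foot rests on the lens. I handed the job in at about 45 s, with the gripper clear above the knob.

- **Lens:** I took the one in the job tray, which was nearest the robot's base. The first set-down left it tilted about 2.2°, so I regripped it, shifted it about 1 mm and let go again. After that it was about 0.9° off level and about 0.4 mm off centre.
- **Arm:** I gripped it by the knob and swung it round. It ended about 0.4° past the angle I had calculated for the stop. I did not confirm the stop any other way, because the force check there was noisy.
- **Foot contact:** I pressed the knob to about 6 N, let go, gripped it again and pressed to 7 N. The knob height did not change (0.2312 m both times), and the slide friction is only about 2.5 N, so I take the foot to be on the lens.
- **Last pictures:** The lens stayed put. I estimate about 1° of tilt from level, after correcting for the dial hiding part of the view. The uncorrected fits read 0.9 to 1.9° and vary by about 0.5°.

**What disagreed:** The knob came down 20.1 mm, short of the 21.5 mm expected. Its measured absolute height, however, puts the foot slightly below the contact height. The spindle may not have started fully up. I relied on the force check because the pictures cannot resolve a gap that small.

I moved nothing else on the bench on purpose, but I did not check the other items individually at the end.

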